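Fit the bedside lamp's column

TASK

Get the half-assembled bedside lamp ready: lift the orange transport cap off its spigot and drop it into the wooden tray. Then slide the dark square column, wide foot down, over the square brass spigot, turning it until it fits, and push it fully home so that it presses the rubber bush all the way down, and let go. Leave the tray, books, mug and clock where they are.

Things in the scene. Friction and masses are not known exactly. Their poses are not given: they have to be found in the camera images.
- foot: Lamp foot: dark round disc, 170 mm across, fixed to the table; its top face is 24 mm up. Origin: centre of the underside, z up. A brass push switch on the disc marks its -x side. A fixed brass spigot stands on its axis.
- shoulder (a point): Centre of the spigot's square top, 90 mm above the table; axes as the foot's. The spigot is 24 x 24 mm up to here; a round nose goes on 14 mm higher, 22 mm across for 6 mm, then tapering to 14 mm. Its flats are turned from the foot's axes by an unreported angle of up to 0.55 rad either way: find it by sight or touch. The column rests here until turned to match within about 4 degrees.
- seat (a point): Point on the foot's axis 34 mm above the table: where the centre of the column's underside lies when fully home. Axes as the foot's.
- bush (a joint): Black rubber bush, a stiff sliding ring (36 to 54 mm across) round the spigot, under the cap. Travel in m: 0 = up (its top 48 mm above the table), 0.014 = fully down (its top 34 mm up). It takes about 12 N to push down (the column's weight alone does not move it), does not spring back, and stops hard at the bottom.
- column: Lamp column: dark square tube, open at both ends, 150 mm tall, 38 x 38 mm outside, with a 52 x 52 mm foot flange over its lowest 20 mm; straight square bore 27 x 27 mm right through, sides parallel to the outside. Stands upright, loose, 0.25 to 0.5 kg. Origin: centre of the underside; z up along the tube, x and y square to its flat sides.
- cap: Orange plastic transport cap, a round cup upside down over the spigot, 46 mm across, 66 mm tall, 39 mm bore, closed at the top; loose, about 50 g; it rests on the bush. Origin: centre of its open lower end, z up to the closed end.
- cap_mid (a point): Middle of the orange cap, on its axis, 33 mm above its open end.
- tray: Open square tray of light wood, 160 x 160 mm, 55 mm tall, walls 6 mm, floor about 6 mm; loose, 0.9 kg. Origin: centre of the underside, x and y along its sides.
- book_low: Black book, 130 x 200 x 34 mm, lying on the table. Origin: centre of the underside.
- book_top: Red book, 120 x 180 x 28 mm, lying on the black one. Origin: centre of the underside.
- mug: White mug, 80 mm across, 90 mm tall, handle towards its +y. Origin: centre of the underside.
- clock: Teal bedside clock, 45 x 100 x 70 mm. Origin: centre of the underside.
Mind the look-alikes: they are no part of the job. There is more than one size of the column; the job needs the largest.

How it is judged:
On the way, in this order (a step that is already met when the one before it is completed fails the run):
1. the cap lies in the tray, released (x of cap_mid in the frame of tray between -0.075 and 0.075 m and y of cap_mid in the frame of tray between -0.075 and 0.075 m and z of cap_mid in the frame of tray between 0 and 0.06 m and contact force between the fingers and cap below 0.1 N), for 0.2 s.
2. the column is pushed home on the spigot by the gripper (value of joint bush above 0.011 m and horizontal distance between column and seat below 0.004 m and z of column in the frame of seat below 0.004 m and angle between column's own z axis and vertical below 0.06 rad and contact force between the fingers and column above 1 N), for 0.1 s.
At the end, for the whole second after the job is handed in: Cap's middle within 75 mm of the tray's centre along both sides and under 60 mm above its underside; bush down at least 11 of 14 mm; column's underside within 4 mm sideways of the seat and under 4 mm above it, leaning under 0.06 rad; both at rest (x of cap_mid in the frame of tray between -0.075 and 0.075 m and y of cap_mid in the frame of tray between -0.075 and 0.075 m and z of cap_mid in the frame of tray between 0 and 0.06 m and value of joint bush above 0.011 m and horizontal distance between column and seat below 0.004 m and z of column in the frame of seat below 0.004 m and angle between column's own z axis and vertical below 0.06 rad and linear speed of each of column, cap below 0.02 m/s); the robot touches nothing.
It fails at once if a book, the mug or the clock is pushed more than 25 mm (distance of any of book_low, book_top, mug, clock from where it was at the start of the episode above 0.025 m).
It fails at once if the tray is pushed more than 30 mm (distance of tray from where it was at the start of the episode above 0.03 m).
It also fails if it takes over 72 s, if anything falls off the work surface, if the arm or the gripper's body presses on something with over 40 N, if the wrist force passes 120 N, or if a joint passes its speed limit or range.

ROBOT

A 6-joint arm with a two-finger parallel gripper is mounted at the origin on the work surface. World frame = base frame: x ahead of the robot, y to its left, z up, the work surface at z = 0. Lengths are in m, angles in rad, forces in N, time in s.
With the tool pointing down it reaches from about 0.425 to 0.95 m from the base axis. Payload 3.5 kg.
Tool frame: the origin (TCP) lies midway between the tips of the shut fingers; the grasp point (between the pads) lies 19 mm behind it; z points along the fingers, y is the line along which they close (so a half turn about z gives the same grasp; the last joint's range is limited). The gripper opens to 85 mm and grips with 20 to 120 N. Pads are 22 mm wide; open, the fingers measure 114 mm over their backs; the gripper's body (76 mm by 85 mm) begins 54 mm behind the grasp point. The pads swing forward as they close: fully open they stand 13 mm farther back than shut.
Start: joints at [1.016, 0.286, 1.577, -0, 1.279, -0.15], TCP at [0.266, 0.62, 0.231] pointing down, gripper open.
Joint ranges: [-2.77, 2.77], [-0.9, 2.22], [0.21, 2.48], [-1.53, 4.67], [0.24, 2.81], [-2.84, 2.84]. Speed limits (rad/s): [2.79, 2.79, 3.14, 3.14, 3.14, 3.14].

INTERFACE

Orientations are given as a unit quaternion [x, y, z, w].
In Python, from plant import ctrl gives the robot as it stands.
- The arm moves only by the tool move_arm, never from a script. Its argument "plan" is a list of rows, each an object of numbers: "x", "y", "z": the shift along the tool's x, y, z in m; "yaw": the turn about the tool's z in rad; "fingers": the closure, from 0 (fully open) to 1 (shut). In form: [{"x": .., "y": .., "z": .., "yaw": .., "fingers": ..}, ...]. A call has 1 to 5 rows; each row is the pose to reach, as a shift and turn from the pose commanded when the call began, along the tool's axes at that moment; what a row does not reach only later rows make up. A row lasts 1/10 s, in which the tool goes at most 50 mm and 8.59 degrees, less where a joint would pass 70% of its speed; a pose out of reach is approached as far as the arm can. A call with a gripper value outside its range is refused whole. The fingers move at their own pace and stop on an object; "force" is the grip in N (left out, the last holds). Time passes only in rows, so rows that repeat a pose let the fingers close. It gives the time, the measured TCP pose, the force, the opening and the grip force at its end, in the units of the state.
- ctrl.get_state(): the state, without advancing time (a new reading comes with each control period).
- ctrl.read_camera(name): name is "scene" or "side" or "wrist"; returns the picture (400x640x3 uint8, red, green, blue); there is no depth.
- ctrl.camera_model(name): a dict with "intrinsics" (3x3 intrinsics, pixels), "distortion" ([k1, k2, p1, p2, k3] as OpenCV has them; the pictures are not rectified), "cam_to_world" (4x4, takes a point from camera to world coordinates); the wrist camera has in their place "tool_from_camera" (4x4, takes a point from camera to tool coordinates, whose origin is the TCP and whose axes are the flange's). Camera axes: x right, y up, looking along -z (the intrinsics and any distortion apply to the point x, -y, -z); pixel columns grow to the right and rows downward; lengths in m; the calibration is good to about 2 mm. A picture is of the moment at which its call begins: read the wrist's pose just before it. camera_model takes no time and is no camera call.
- ctrl.sign_off(): hands the job in; it is judged then, once.
The state is a dict: "time": time; "qpos": joint angles; "dq": joint speeds; "joint_efforts": joint torques, N m; "eef_pos": TCP position; "tcp_rot": TCP orientation; "contact_force": force on the tool from outside, world axes, zero at the start; "wrist_torque": the same for the moment, N m; "opening": opening from 0.0 (shut) to 1.0 (fully open); "finger_force": force on a finger pad.
Only numpy, scipy, OpenCV 4.12 (cv2) and the standard library are available. Lean on these libraries where they do the work, as an engineer would, in place of code of your own. Each camera call takes 0.05 s, during which the arm holds its last target. There are 200 camera calls.

## Working session

There is one attempt and no reset: what is moved stays moved. The work goes in short steps, Python scripts to look and compute and a tool call to move; the robot and the scene stay as the last step left them, time stands still between calls to the robot, and variables do not carry over. Pictures are saved under pics/ and viewed, at most 10 in all, crops included, and the job is handed in when it is done.

Besides the shell and the picture viewer there is one more tool, called as name(argument=value, ...), one argument or row to a line, values as JSON. move_arm: Moves the arm, as the interface text tells. Its arguments: {"type":"object","properties":{"plan":{"type":"array"},"force":{"type":"number"}},"required":["plan"]}

```bash
mkdir -p pics; cat > h.py <<'E'
import numpy as np, cv2
from plant import ctrl
from scipy.spatial.transform import Rotation as R
def snap(n,f):
    im=ctrl.read_camera(n); cv2.imwrite(f'pics/{f}.png',cv2.cvtColor(np.asarray(im),cv2.COLOR_RGB2BGR)); return im
def cam(n,st=None):
    m=ctrl.camera_model(n); K=np.array(m['intrinsics'],float); D=np.array(m['distortion'],float)
    if 'cam_to_world' in m: T=np.array(m['cam_to_world'])
    else:
        T=np.eye(4);T[:3,:3]=R.from_quat(st['tcp_rot']).as_matrix();T[:3,3]=st['eef_pos'];T=T@np.array(m['tool_from_camera'])
    return K,D,T
def at_z(c,uv,z):
    K,D,T=c; p=cv2.undistortPoints(np.array([[uv]],float),K,D)[0,0]
    d=T[:3,:3]@np.array([p[0],-p[1],-1]); o=T[:3,3]; return o+d*(z-o[2])/d[2]
def proj(c,P):
    K,D,T=c; q=(np.atleast_2d(P)-T[:3,3])@T[:3,:3]; q=q*[1,-1,-1]
    return cv2.projectPoints(q.reshape(-1,1,3),np.zeros(3),np.zeros(3),K,D)[0][:,0]
E
python3 - <<'E'
from h import *
s=ctrl.get_state(); print(s)
for n in('scene','side'): snap(n,n+'0')
for n in('scene','side'):
    c=cam(n); print(n,c[2].round(3).tolist(),c[0][0,0])
a=cv2.imread('pics/scene0.png')
E
```

```text
{'time': 0.0, 'qpos': array([ 1.01602480e+00,  2.87212366e-01,  1.57820022e+00, -3.74137206e-06,
        1.27856264e+00, -1.50009988e-01]), 'dq': array([-0.00058864,  0.00025622,  0.00054804,  0.00028923, -0.00115195,
        0.00104708]), 'joint_efforts': array([ 3.66130371e-04, -4.05980551e+01, -2.92624909e+01, -1.07728185e-04,
        5.75533471e-03,  7.86037731e-06]), 'eef_pos': array([0.26544384, 0.61990023, 0.22990345]), 'tcp_rot': array([ 2.01001407e-01,  9.79590228e-01, -1.11870137e-03, -4.09483474e-04]), 'contact_force': array([ 0.57184068, -0.20074965, -0.18991032]), 'wrist_torque': array([ 0.01621435,  0.0279179 , -0.02122795]), 'finger_force': 0.0, 'opening': 1.0003268728522514}
scene [[0.521, -0.517, 0.679, 1.283], [0.853, 0.301, -0.426, -0.493], [0.015, 0.801, 0.598, 0.666], [0.0, 0.0, 0.0, 1.0]] 365.5594974777516
side [[0.934, 0.273, -0.231, 0.36], [-0.357, 0.742, -0.567, -0.643], [0.017, 0.612, 0.79, 0.913], [0.0, 0.0, 0.0, 1.0]] 373.7245380460845
```

View pics/scene0.png

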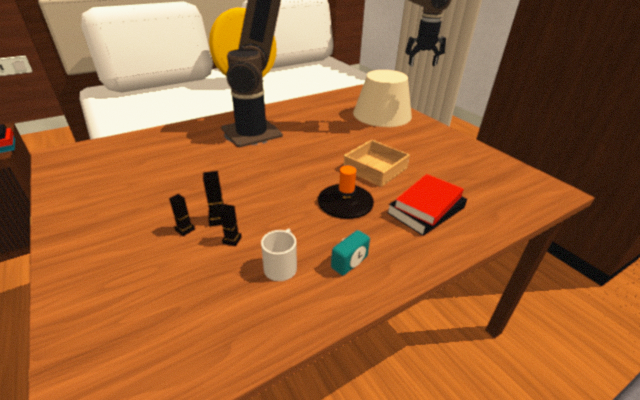

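View pics/side0.png

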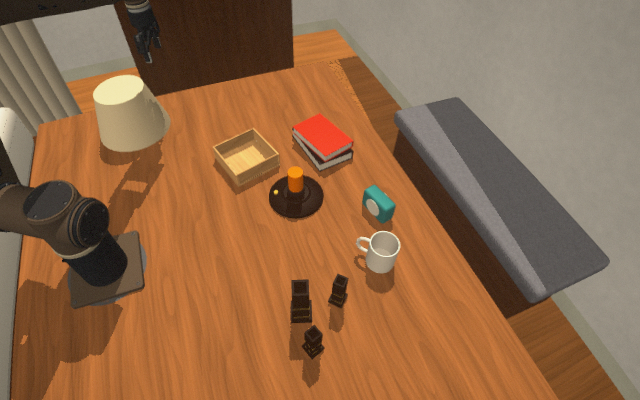

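Scene: orange cap at (347,180), tray at (377,162), foot at (346,201). Three dark columns could be taken for the right one: (213,198), which is the tallest, (181,214) and (231,225). In the side view these are (301,300), (313,341) and (338,292). The lampshade and mug are unrelated. I choose (213,198) and check it in a crop.

```bash
python3 - <<'E'
import cv2,numpy as np
a=cv2.imread('pics/scene0.png');b=cv2.imread('pics/side0.png')
def g(im):return np.clip(255*(im/255.)**0.45,0,255).astype('uint8')
up=lambda im,x,y,w,h,k:cv2.resize(im[y:y+h,x:x+w],None,fx=k,fy=k,interpolation=cv2.INTER_CUBIC)
A=up(g(a),160,160,100,100,4);B=up(g(b),270,265,100,100,4)
cv2.imwrite('pics/cols.png',np.hstack([A,B]))
A=up(g(a),310,135,106,100,3.75);B=up(g(b),205,120,130,100,3.1)
B=up(g(b),210,125,106,100,3.75)
cv2.imwrite('pics/foot.png',np.hstack([A,B]))
E
```

```text
(no output)
```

View pics/cols.png

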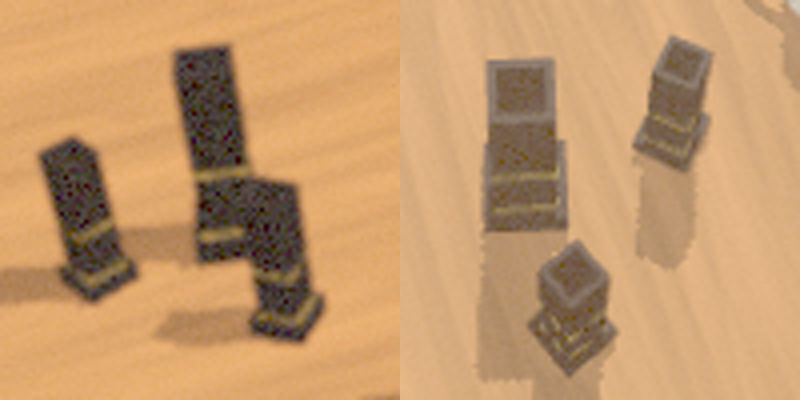

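View pics/foot.png

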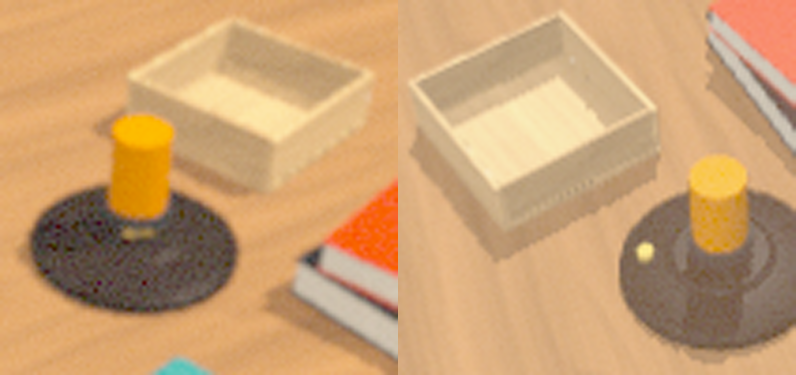

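The crop confirms the choice: the column at side (300,288) has the widest top and the tallest body. The foot crop shows the cap top at about side (296,172) and scene (348,170), with the tray rim corners clearly visible.

```bash
python3 - <<'E'
from h import *
S=cam('side');C=cam('scene')
f=lambda c,z,o,k,pts:[at_z(c,(np.array(p)/k+o),z) for p in pts]
top=np.array(f(S,.15,(170,265),4,[(487,60),(555,60),(555,122),(487,122)]))
print('top',top.round(4)[:,:2].tolist(),np.linalg.norm(np.roll(top,-1,0)-top,axis=1).round(4),top.mean(0))
b=np.array(f(S,0,(170,265),4,[(485,230),(567,230)]));print('bot',b.round(4).tolist(),np.linalg.norm(b[1]-b[0]))
t=np.array(f(C,.15,(160,160),4,[(176,50),(229,45)]));print('scene top edge',t.round(4).tolist(),np.linalg.norm(t[1]-t[0]))
t=np.array(f(S,.055,(210-398/3.75,125),3.75,[(561,12),(657,106),(498,187),(411,83)]));print('tray',t.round(4).tolist(),np.linalg.norm(np.roll(t,-1,0)-t,axis=1),t.mean(0))
t=np.array(f(C,.055,(310,135),3.75,[(234,19),(374,74),(277,143),(130,77)]));print('trayC',t.round(4).tolist(),np.linalg.norm(np.roll(t,-1,0)-t,axis=1),t.mean(0))
print('cap',f(S,.114,(210-398/3.75,125),3.75,[(719,177)]),f(C,.114,(310,135),3.75,[(143,131)]))
t=np.array(f(C,.024,(310,135),3.75,[(30,243),(238,245)]));print('disc',t,t.mean(0),np.linalg.norm(t[0]-t[1]))
print('switch',f(S,.028,(210-398/3.75,125),3.75,[(645,252)]))
print(ctrl.camera_model('wrist'))
E
```

```text
top [[0.4529, -0.2798], [0.4885, -0.293], [0.4757, -0.3277], [0.4411, -0.3148]] [0.0379 0.037  0.0369 0.037 ] [ 0.46454762 -0.30380517  0.15      ]
bot [[0.4327, -0.3183, 0.0], [0.4805, -0.3361, 0.0]] 0.05106643078110586
scene top edge [[0.446, -0.3117, 0.15], [0.4572, -0.28, 0.15]] 0.033623503546754696
tray [[0.5227, 0.3512, 0.055], [0.5691, 0.204, 0.055], [0.4183, 0.1594, 0.055], [0.3748, 0.3063, 0.055]] [0.15434697 0.15722022 0.15326082 0.15456642] [0.47123368 0.25524877 0.055     ]
trayC [[0.3804, 0.3118, 0.055], [0.5279, 0.3546, 0.055], [0.574, 0.203, 0.055], [0.4222, 0.1602, 0.055]] [0.15363625 0.15852217 0.1576825  0.15728463] [0.47614233 0.25738171 0.055     ]
cap [array([0.57641732, 0.05562021, 0.114     ])] [array([0.57796108, 0.0581203 , 0.114     ])]
disc [[ 0.55402304 -0.02607758  0.024     ]
 [ 0.63876115  0.11409128  0.024     ]] [0.59639209 0.04400685 0.024     ] 0.1637921178918311
switch [array([0.51627014, 0.07337164, 0.028     ])]
{'intrinsics': array([[276.52159062,   0.        , 323.38488531],
       [  0.        , 276.52159062, 203.45789396],
       [  0.        ,   0.        ,   1.        ]]), 'distortion': array([0.00439679, 0.        , 0.        , 0.        , 0.        ]), 'tool_from_camera': array([[ 4.52618462e-04,  9.47336274e-01,  3.20240191e-01,
         8.32400746e-02],
       [ 9.99999754e-01, -6.00559195e-04,  3.63205999e-04,
         3.03948783e-04],
       [ 5.36401409e-04,  3.20239948e-01, -9.47336312e-01,
        -1.42483228e-01],
       [ 0.00000000e+00,  0.00000000e+00,  0.00000000e+00,
         1.00000000e+00]])}
```

```bash
cat >> h.py <<'E'
def go(p,ang,s=None):
    "tool shift & yaw to TCP p with closing line at world angle ang (deg, mod 180)"
    s=s or ctrl.get_state(); M=R.from_quat(s['tcp_rot']).as_matrix()
    d=M.T@(np.array(p)-s['eef_pos']); a=np.degrees(np.arctan2(M[1,1],M[0,1]))
    w=(ang-a+90)%180-90
    print('at',s['eef_pos'].round(4),'closing',a.round(2),'tilt',M[:,2].round(3),'q',s['qpos'].round(2)); print('shift',d.round(4),'yaw(tool z, down)',round(-np.radians(w),4))
def tri(pa,pb):
    L=[]
    for n,uv in(('scene',pa),('side',pb)):
        c=cam(n);o=c[2][:3,3];d=at_z(c,uv,0)-o;L.append((o,d/np.linalg.norm(d)))
    (o,d),(q,e)=L; t=np.linalg.lstsq(np.c_[d,-e],q-o,rcond=None)[0]
    a,b=o+t[0]*d,q+t[1]*e; return (a+b)/2,np.linalg.norm(a-b)
E
python3 - <<'E'
from h import *
print('shade bot',tri((383,119),(136,143)),'top',tri((387,76),(121,85)))
print('cap top',tri((348.1,169.9),(295.6,172.2)))
print('book top near corner',at_z(cam('side'),(320,118),.062), at_z(cam('side'),(295,137),.062))
go((.577,.057,.15),17)
E
```

```text
shade bot (array([ 0.10136405,  0.59128174, -0.05380229]), np.float64(0.04665412278552356)) top (array([0.13360771, 0.57267099, 0.17893761]), np.float64(0.011444979342249603))
cap top (array([0.57698347, 0.05798173, 0.11278157]), np.float64(0.001955762974288067))
book top near corner [0.75452654 0.31552401 0.062     ] [0.64025433 0.25230729 0.062     ]
at [0.2655 0.6199 0.2301] closing 66.81 tilt [-0.001 -0.002 -1.   ] q [ 1.02  0.29  1.58 -0.    1.28 -0.15]
shift [-0.508  -0.3946  0.0807] yaw(tool z, down) 0.8693
```

move_arm(
  plan=[
    {"x":-0.038,"y":-0.0296},
    {"x":-0.076,"y":-0.0592},
    {"x":-0.114,"y":-0.0888},
    {"x":-0.152,"y":-0.1184},
    {"x":-0.19,"y":-0.148},
  ],
  force=40,
)

```text
validation failed for argument at $.pl...
```

move_arm(
  plan=[
    {"x":-0.038,"y":-0.0296},
    {"x":-0.076,"y":-0.0592},
    {"x":-0.114,"y":-0.0888},
    {"x":-0.152,"y":-0.1184},
    {"x":-0.19,"y":-0.148},
  ],
)

```text
validation failed for argument at $.pl...
```

```bash
python3 - <<'E'
from h import *
go((.577,.057,.15),17)
E
```

```text
at [0.2655 0.6199 0.2301] closing 66.81 tilt [-0.001 -0.002 -1.   ] q [ 1.02  0.29  1.58 -0.    1.28 -0.15]
shift [-0.508  -0.3946  0.0807] yaw(tool z, down) 0.8693
```

All keys are probably required in each row.

move_arm(
  plan=[
    {"x":-0.038,"y":-0.0296,"z":0,"yaw":0,"fingers":0},
    {"x":-0.076,"y":-0.0592,"z":0,"yaw":0,"fingers":0},
    {"x":-0.114,"y":-0.0888,"z":0,"yaw":0,"fingers":0},
    {"x":-0.152,"y":-0.1184,"z":0,"yaw":0,"fingers":0},
    {"x":-0.19,"y":-0.148,"z":0,"yaw":0,"fingers":0},
  ],
  force=40,
)

```text
time: 0.6
eef_pos: [0.3824, 0.4077, 0.2308]
tcp_rot: [0.201, 0.98, -0.0, -0.0]
contact_force: [0.9, -0.6, -0.8]
opening: 1.0
finger_force: 0.0
```

move_arm(
  plan=[
    {"x":-0.038,"y":-0.0296,"z":0,"yaw":0,"fingers":0},
    {"x":-0.076,"y":-0.0592,"z":0,"yaw":0,"fingers":0},
    {"x":-0.114,"y":-0.0888,"z":0,"yaw":0,"fingers":0},
    {"x":-0.152,"y":-0.1184,"z":0,"yaw":0,"fingers":0},
    {"x":-0.19,"y":-0.148,"z":0,"yaw":0,"fingers":0},
  ],
)

```text
time: 1.1
eef_pos: [0.4988, 0.1968, 0.231]
tcp_rot: [0.201, 0.98, -0.0, -0.0]
contact_force: [-0.3, 0.6, -0.8]
opening: 1.002
finger_force: 0.0
```

```bash
python3 - <<'E'
from h import *
go((.577,.057,.15),17)
E
```

```text
at [0.4988 0.1968 0.231 ] closing 66.81 tilt [-0. -0. -1.] q [ 0.19 -0.02  1.92  0.    1.25 -0.98]
shift [-0.127  -0.0977  0.081 ] yaw(tool z, down) 0.8693
```

move_arm(
  plan=[
    {"x":-0.032,"y":-0.024,"z":0,"yaw":0.14,"fingers":0},
    {"x":-0.064,"y":-0.049,"z":0,"yaw":0.28,"fingers":0},
    {"x":-0.095,"y":-0.073,"z":0,"yaw":0.42,"fingers":0},
    {"x":-0.127,"y":-0.0977,"z":0,"yaw":0.56,"fingers":0},
    {"x":-0.127,"y":-0.0977,"z":0,"yaw":0.7,"fingers":0},
  ],
)

```text
time: 1.6
eef_pos: [0.5783, 0.0548, 0.2307]
tcp_rot: [0.529, 0.848, -0.001, 0.0]
contact_force: [0.0, 0.9, 1.0]
opening: 1.0
finger_force: 0.0
```

move_arm(
  plan=[
    {"x":0,"y":0,"z":0.02,"yaw":0.1,"fingers":0},
    {"x":0,"y":0,"z":0.04,"yaw":0.169,"fingers":0},
    {"x":0,"y":0,"z":0.04,"yaw":0.169,"fingers":0},
  ],
)

```text
time: 1.9
eef_pos: [0.5743, 0.0589, 0.1873]
tcp_rot: [0.595, 0.804, -0.002, -0.003]
contact_force: [0.0, -0.6, 0.4]
opening: 0.995
finger_force: 0.0
```

```bash
python3 - <<'E'
from h import *
s=ctrl.get_state();im=snap('wrist','w1');c=cam('wrist',s)
go((.577,.057,.076),17,s)
hsv=cv2.cvtColor(np.asarray(im),cv2.COLOR_RGB2HSV)
m=cv2.inRange(hsv,(5,180,120),(18,255,255)); n,l,st,ce=cv2.connectedComponentsWithStats(m)
for i in range(1,n):
    if st[i,4]>100: print(st[i],ce[i])
print('cap top exp',proj(c,[[.577,.057,.114]]))
E
```

```text
at [0.5743 0.0589 0.1873] closing 17.0 tilt [-0.008  0.001 -1.   ] q [-0.07  0.12  1.86  0.    1.18 -0.37]
shift [-0.0029  0.0028  0.1113] yaw(tool z, down) 0.0001
[ 490    0  116   82 2898] [538.80089717  32.36887509]
[598   0  24  15 106] [608.5         5.4245283]
[611  29  29  77 181] [626.68508287  69.77348066]
[297 172  56  69 915] [324.92677596 193.06666667]
cap top exp [[326.90754985 218.04214183]]
```

View pics/w1.png

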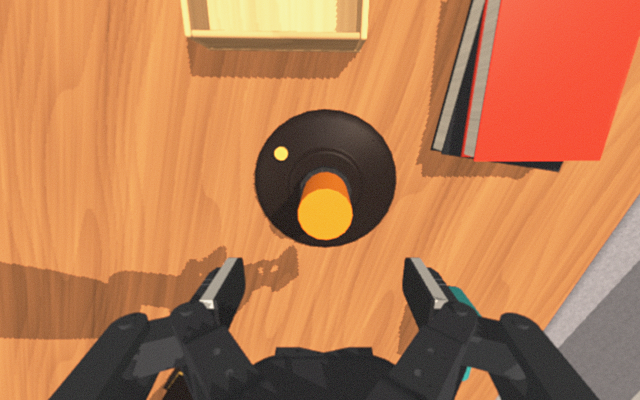

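The wrist view shows the cap top at (325,214), close to the predicted (327,218), and centred between the pads. The switch is at (281,153). Next I descend and grip.

move_arm(
  plan=[
    {"x":-0.001,"y":0.002,"z":0.02,"yaw":0,"fingers":0},
    {"x":-0.001,"y":0.002,"z":0.055,"yaw":0,"fingers":0},
    {"x":-0.001,"y":0.002,"z":0.09,"yaw":0,"fingers":0},
    {"x":-0.001,"y":0.002,"z":0.113,"yaw":0,"fingers":0},
    {"x":-0.001,"y":0.002,"z":0.113,"yaw":0,"fingers":0},
  ],
)

```text
time: 2.45
eef_pos: [0.5766, 0.0588, 0.0754]
tcp_rot: [0.594, 0.804, -0.002, -0.003]
contact_force: [-0.7, -0.0, -0.2]
opening: 1.005
finger_force: 0.0
```

move_arm(
  plan=[
    {"x":0,"y":0,"z":0,"yaw":0,"fingers":1},
    {"x":0,"y":0,"z":0,"yaw":0,"fingers":1},
    {"x":0,"y":0,"z":0,"yaw":0,"fingers":1},
    {"x":0,"y":0,"z":0,"yaw":0,"fingers":1},
    {"x":0,"y":0,"z":0,"yaw":0,"fingers":1},
  ],
  force=20,
)

```text
time: 2.95
eef_pos: [0.5786, 0.058, 0.0808]
tcp_rot: [0.594, 0.804, -0.001, -0.0]
contact_force: [-6.8, -2.2, 6.2]
opening: 0.534
finger_force: 22.0
```

move_arm(
  plan=[
    {"x":0,"y":0,"z":-0.02,"yaw":0,"fingers":1},
    {"x":0,"y":0,"z":-0.05,"yaw":0,"fingers":1},
    {"x":0,"y":0,"z":-0.09,"yaw":0,"fingers":1},
    {"x":0,"y":0,"z":-0.12,"yaw":0,"fingers":1},
    {"x":0,"y":0,"z":-0.12,"yaw":0,"fingers":1},
  ],
)

```text
time: 3.45
eef_pos: [0.5828, 0.0584, 0.2063]
tcp_rot: [0.595, 0.804, 0.004, 0.006]
contact_force: [0.5, -0.3, 0.0]
opening: 0.531
finger_force: 21.4
```

```bash
python3 - <<'E'
from h import *
s=ctrl.get_state();print(s['opening'],s['finger_force'],s['contact_force'])
go((.474,.256,.05),17,s)
E
```

```text
0.5305371752752511 21.426100353710353 [ 0.47905341 -0.29319051  0.00551062]
at [0.5828 0.0584 0.2063] closing 17.04 tilt [ 0.014 -0.001 -1.   ] q [-0.07  0.11  1.83  0.    1.19 -0.37]
shift [ 0.2216 -0.0482  0.1546] yaw(tool z, down) 0.0007
```

move_arm(
  plan=[
    {"x":0.044,"y":-0.008,"z":0,"yaw":0,"fingers":1},
    {"x":0.088,"y":-0.016,"z":0,"yaw":0,"fingers":1},
    {"x":0.132,"y":-0.025,"z":0,"yaw":0,"fingers":1},
    {"x":0.176,"y":-0.033,"z":0,"yaw":0,"fingers":1},
    {"x":0.219,"y":-0.041,"z":0,"yaw":0,"fingers":1},
  ],
)

```text
time: 3.95
eef_pos: [0.4744, 0.2573, 0.198]
tcp_rot: [0.595, 0.804, 0.0, -0.0]
contact_force: [0.3, -0.3, -0.8]
opening: 0.534
finger_force: 21.4
```

move_arm(
  plan=[
    {"x":0,"y":0,"z":0.04,"yaw":0,"fingers":1},
    {"x":0,"y":0,"z":0.08,"yaw":0,"fingers":1},
    {"x":0,"y":0,"z":0.12,"yaw":0,"fingers":1},
    {"x":0,"y":0,"z":0.14,"yaw":0,"fingers":1},
    {"x":0,"y":0,"z":0.14,"yaw":0,"fingers":1},
  ],
)

```text
time: 4.45
eef_pos: [0.4722, 0.2549, 0.0541]
tcp_rot: [0.595, 0.804, -0.004, -0.003]
contact_force: [-0.3, -0.5, -1.3]
opening: 0.531
finger_force: 21.4
```

```bash
python3 - <<'E'
from h import *
s=ctrl.get_state();print(s['opening'],s['finger_force'],s['contact_force'])
go((.474,.256,.05),17,s)
E
```

```text
0.5305448007930432 21.403565537184477 [-0.28685416 -0.47698597 -1.27097527]
at [0.4722 0.2549 0.0541] closing 17.03 tilt [-0.008 -0.003 -1.   ] q [0.31 0.21 2.03 0.   0.91 0.01]
shift [0.0005 0.0021 0.0041] yaw(tool z, down) 0.0005
```

move_arm(
  plan=[
    {"x":0,"y":0,"z":0.006,"yaw":0,"fingers":1},
    {"x":0,"y":0,"z":0.012,"yaw":0,"fingers":1},
    {"x":0,"y":0,"z":0.012,"yaw":0,"fingers":1},
    {"x":0,"y":0,"z":0.012,"yaw":0,"fingers":0.2},
    {"x":0,"y":0,"z":0.012,"yaw":0,"fingers":0.2},
  ],
)

```text
time: 4.95
eef_pos: [0.4764, 0.2562, 0.0473]
tcp_rot: [0.595, 0.804, 0.001, 0.001]
contact_force: [0.4, 0.3, -0.5]
opening: 0.8
finger_force: 0.0
```

move_arm(
  plan=[
    {"x":0,"y":0,"z":0,"yaw":0,"fingers":0.2},
    {"x":0,"y":0,"z":0,"yaw":0,"fingers":0.2},
    {"x":0,"y":0,"z":-0.03,"yaw":0,"fingers":0.2},
    {"x":0,"y":0,"z":-0.07,"yaw":0,"fingers":0.2},
    {"x":0,"y":0,"z":-0.11,"yaw":0,"fingers":0.2},
  ],
)

```text
time: 5.45
eef_pos: [0.4751, 0.2557, 0.157]
tcp_rot: [0.595, 0.804, -0.001, -0.0]
contact_force: [1.5, 0.2, -0.2]
opening: 0.801
finger_force: 0.0
```

move_arm(
  plan=[
    {"x":0,"y":0,"z":-0.04,"yaw":0,"fingers":0},
    {"x":0,"y":0,"z":-0.08,"yaw":0,"fingers":0},
    {"x":0,"y":0,"z":-0.12,"yaw":0,"fingers":0},
    {"x":0,"y":0,"z":-0.16,"yaw":0,"fingers":0},
  ],
)

```text
time: 5.85
eef_pos: [0.4753, 0.2559, 0.3181]
tcp_rot: [0.595, 0.804, 0.0, 0.0]
contact_force: [1.1, -0.5, 1.5]
opening: 1.003
finger_force: 0.0
```

```bash
python3 - <<'E'
from h import *
s=ctrl.get_state();im=snap('scene','s2');print(s['opening'],s['contact_force'])
im=snap('side','d2')
a=cv2.imread('pics/scene0.png')
g=lambda im:np.clip(255*(im/255.)**0.45,0,255).astype('uint8')
up=lambda f,x,y:cv2.resize(g(cv2.imread(f))[y:y+100,x:x+100],None,fx=4,fy=4,interpolation=cv2.INTER_CUBIC)
cv2.imwrite('pics/p2.png',np.hstack([up('pics/s2.png',310,140),up('pics/d2.png',215,125)]))
go((.577,.058,.25),-15,s)
E
```

```text
1.0029652574593013 [ 1.1169412  -0.4900784   1.48932686]
at [0.4753 0.2559 0.3181] closing 17.02 tilt [ 0.  0. -1.] q [ 0.31 -0.07  1.81  0.    1.4   0.01]
shift [-0.219   0.0393  0.0681] yaw(tool z, down) 0.5589
```

View pics/p2.png

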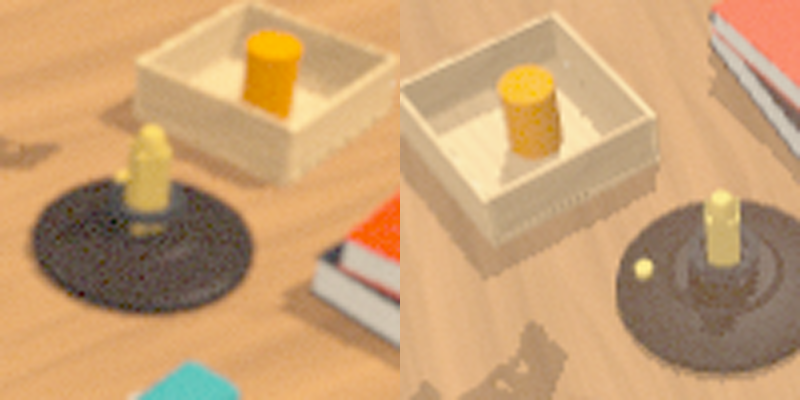

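The cap is standing in the tray and the spigot is bare. Now I move the wrist camera above the spigot to measure its angle.

move_arm(
  plan=[
    {"x":-0.045,"y":0.001,"z":0.015,"yaw":0,"fingers":0},
    {"x":-0.09,"y":0.002,"z":0.03,"yaw":0,"fingers":0},
    {"x":-0.135,"y":0.003,"z":0.045,"yaw":0,"fingers":0},
    {"x":-0.18,"y":0.004,"z":0.06,"yaw":0,"fingers":0},
    {"x":-0.225,"y":0.006,"z":0.075,"yaw":0,"fingers":0},
  ],
)

```text
time: 6.45
eef_pos: [0.5471, 0.0409, 0.2402]
tcp_rot: [0.595, 0.804, -0.0, -0.0]
contact_force: [0.2, 0.1, 1.1]
opening: 0.998
finger_force: 0.0
```

move_arm(
  plan=[
    {"x":-0.015,"y":0,"z":0.025,"yaw":0.14,"fingers":0},
    {"x":-0.03,"y":0,"z":0.05,"yaw":0.28,"fingers":0},
    {"x":-0.045,"y":0.001,"z":0.08,"yaw":0.42,"fingers":0},
    {"x":-0.045,"y":0.001,"z":0.103,"yaw":0.56,"fingers":0},
    {"x":-0.045,"y":0.001,"z":0.103,"yaw":0.56,"fingers":0},
  ],
)

```text
time: 6.95
eef_pos: [0.5582, -0.0001, 0.1335]
tcp_rot: [0.794, 0.608, -0.003, -0.004]
contact_force: [-0.5, 0.0, -0.9]
opening: 1.0
finger_force: 0.0
```

move_arm(
  plan=[
    {"x":0,"y":0,"z":0,"yaw":0,"fingers":0},
    {"x":0,"y":0,"z":0,"yaw":0,"fingers":0},
  ],
)

```text
time: 7.15
eef_pos: [0.5624, -0.0001, 0.1401]
tcp_rot: [0.793, 0.609, 0.001, 0.001]
contact_force: [-0.3, 0.6, 0.4]
opening: 1.002
finger_force: 0.0
```

```bash
python3 - <<'E'
from h import *
s=ctrl.get_state();im=snap('wrist','w3');c=cam('wrist',s)
go((.561,0,.14),-15,s); u=proj(c,[[.577,.058,.09]])[0];print(u)
x,y=int(u[0])-50,int(u[1])-50; y=max(y,0);print(x,y)
g=cv2.cvtColor(np.asarray(im),cv2.COLOR_RGB2BGR)
cv2.imwrite('pics/w3c.png',cv2.resize(g[y:y+100,x:x+100],None,fx=6,fy=6,interpolation=cv2.INTER_CUBIC))
E
```

```text
at [ 5.624e-01 -1.000e-04  1.401e-01] closing -14.93 tilt [ 0.003 -0.001 -1.   ] q [-0.18  0.13  1.93  0.    1.07  0.08]
shift [-0.0003 -0.0013  0.0001] yaw(tool z, down) 0.0013
[323.02802197 145.23378983]
273 95
```

View pics/w3c.png

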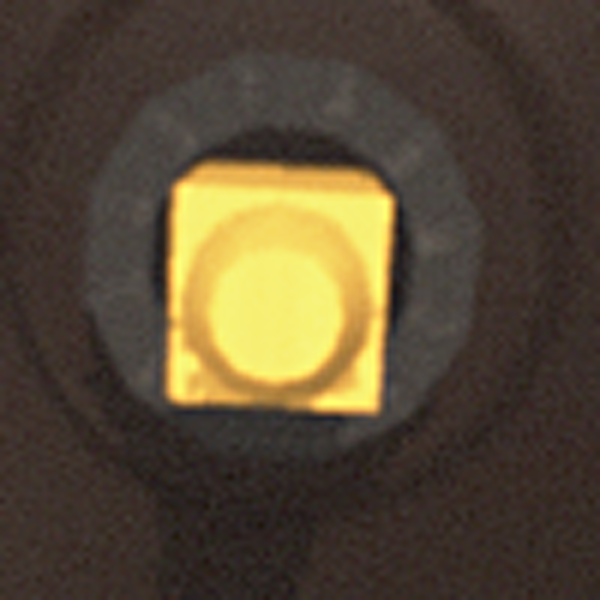

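The crop shows the brass square shoulder with corners at crop (172,183), (393,197), (380,414) and (165,402). The nose top is centred at (276,315), and the bush ring surrounds the spigot.

```bash
python3 - <<'E'
from h import *
s=ctrl.get_state();c=cam('wrist',s)
f=lambda p,z:at_z(c,((np.array(p)+.5)/6-.5+[273,95]),z)
t=np.array([f(p,.09) for p in [(172,183),(393,197),(380,414),(165,402)]])
e=np.roll(t,-1,0)-t
print(t[:,:2].round(4).tolist(),np.linalg.norm(e,axis=1).round(4),'ctr',t.mean(0).round(4),[(round(float(np.degrees(np.arctan2(v[1],v[0]))),1)) for v in e])
print('nose',f((276,315),.104))
go((.4645,-.304,.25),-20.3,s)
E
```

```text
[[0.5665, 0.0746], [0.59, 0.0668], [0.5826, 0.0434], [0.5587, 0.0512]] [0.0248 0.0245 0.0251 0.0246] ctr [0.5745 0.059  0.09  ] [-18.4, -107.5, 161.8, 71.7]
nose [0.57453231 0.05921058 0.104     ]
at [ 0.5625 -0.      0.1403] closing -14.95 tilt [ 0.003 -0.001 -1.   ] q [-0.18  0.13  1.93  0.    1.07  0.08]
shift [-0.3189 -0.0159 -0.1099] yaw(tool z, down) 0.0934
```

move_arm(
  plan=[
    {"x":-0.03,"y":-0.002,"z":-0.035,"yaw":0,"fingers":0},
    {"x":-0.06,"y":-0.004,"z":-0.07,"yaw":0,"fingers":0},
    {"x":-0.1,"y":-0.006,"z":-0.1,"yaw":0,"fingers":0},
    {"x":-0.145,"y":-0.008,"z":-0.11,"yaw":0,"fingers":0},
    {"x":-0.19,"y":-0.01,"z":-0.11,"yaw":0,"fingers":0},
  ],
)

```text
time: 7.7
eef_pos: [0.5036, -0.183, 0.2537]
tcp_rot: [0.793, 0.609, 0.002, 0.004]
contact_force: [0.3, -0.1, -0.9]
opening: 0.997
finger_force: 0.0
```

move_arm(
  plan=[
    {"x":-0.047,"y":-0.003,"z":0,"yaw":0.02,"fingers":0},
    {"x":-0.094,"y":-0.006,"z":0,"yaw":0.04,"fingers":0},
    {"x":-0.141,"y":-0.008,"z":0,"yaw":0.07,"fingers":0},
    {"x":-0.188,"y":-0.011,"z":0,"yaw":0.093,"fingers":0},
    {"x":-0.188,"y":-0.011,"z":0,"yaw":0.093,"fingers":0},
  ],
)

```text
time: 8.2
eef_pos: [0.4414, -0.3646, 0.2502]
tcp_rot: [0.822, 0.569, -0.001, 0.002]
contact_force: [-0.5, 0.6, 0.2]
opening: 0.999
finger_force: 0.0
```

move_arm(
  plan=[
    {"x":0,"y":0,"z":0,"yaw":0,"fingers":0},
    {"x":0,"y":0,"z":0,"yaw":0,"fingers":0},
    {"x":0,"y":0,"z":0,"yaw":0,"fingers":0},
  ],
)

```text
time: 8.5
eef_pos: [0.4436, -0.3584, 0.2488]
tcp_rot: [0.82, 0.572, 0.0, 0.0]
contact_force: [-0.6, 0.2, 0.3]
opening: 1.001
finger_force: 0.0
```

```bash
python3 - <<'E'
from h import *
s=ctrl.get_state();im=snap('wrist','w4');c=cam('wrist',s)
go((.444,-.36,.25),-20.3,s); u=proj(c,[[.4645,-.304,.15]])[0];print(u)
for a in((176.8,197.5),(228,206)):
  for b in((340.7,280.5),(313.2,333.7)): print(a,b,tri(a,b))
g=cv2.cvtColor(np.asarray(im),cv2.COLOR_RGB2BGR);g=np.clip(255*(g/255.)**0.5,0,255).astype('uint8')
x,y=int(u[0])-80,max(int(u[1])-75,0);print(x,y)
cv2.imwrite('pics/w4c.png',cv2.resize(g[y:y+150,x:x+160],None,fx=4,fy=4,interpolation=cv2.INTER_CUBIC))
E
```

```text
at [ 0.4436 -0.3584  0.2488] closing -20.25 tilt [ 0.001 -0.    -1.   ] q [-0.86  0.04  1.82  0.    1.28 -0.5 ]
shift [-0.0013  0.0009 -0.0012] yaw(tool z, down) 0.0008
[325.11725783 140.04410932]
(176.8, 197.5) (340.7, 280.5) (array([ 0.54769656, -0.3718188 ,  0.18369933]), np.float64(0.07139719276448483))
(176.8, 197.5) (313.2, 333.7) (array([ 0.46033807, -0.39521805,  0.10804788]), np.float64(0.0031449091977950416))
(228, 206) (340.7, 280.5) (array([ 0.56498429, -0.29910938,  0.11144997]), np.float64(0.006710284634567548))
(228, 206) (313.2, 333.7) (array([ 0.47389417, -0.31985751,  0.02905291]), np.float64(0.10119081033555917))
245 65
```

View pics/w4c.png

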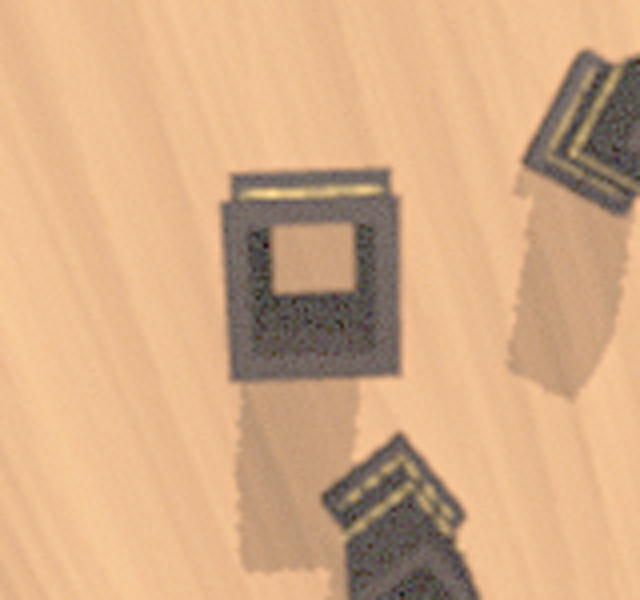

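The wrist crop shows the big column's top outline at crop (222,203), (400,196), (401,374) and (231,380). The two smaller look-alikes are at the right and bottom, more than 90 mm away.

```bash
python3 - <<'E'
from h import *
s=ctrl.get_state();c=cam('wrist',s)
f=lambda p,z:at_z(c,((np.array(p)+.5)/4-.5+[245,65]),z)
t=np.array([f(p,.15) for p in [(222,203),(400,196),(401,374),(231,380)]])
e=np.roll(t,-1,0)-t
print(t[:,:2].round(4).tolist(),np.linalg.norm(e,axis=1).round(4),'ctr',t.mean(0).round(4),[(round(float(np.degrees(np.arctan2(v[1],v[0]))),1)) for v in e])
t=np.array([f(p,.0) for p in [(232,175),(388,170)]]);e=t[1]-t[0];print('foot edge',np.linalg.norm(e),np.degrees(np.arctan2(e[1],e[0])))
t=np.array([f(p,.0) for p in [(272,224),(355,222),(356,293),(274,296)]]);print('bore floor part',t.round(4).tolist(),'')
go((.4645,-.304,.103),-20.3,s)
E
```

```text
[[0.4519, -0.278], [0.487, -0.2895], [0.4753, -0.3245], [0.44, -0.3129]] [0.037  0.0369 0.0371 0.0368] ctr [ 0.4635 -0.3012  0.15  ] [-18.1, -108.5, 161.8, 71.3]
foot edge 0.05213861054190634 -18.499243184714523
bore floor part [[0.453, -0.2886, 0.0], [0.4797, -0.2977, 0.0], [0.4721, -0.32, 0.0], [0.4452, -0.3111, 0.0]] 
at [ 0.4435 -0.3585  0.2487] closing -20.26 tilt [ 0. -0. -1.] q [-0.86  0.04  1.82  0.    1.28 -0.5 ]
shift [0.0584 0.0007 0.1457] yaw(tool z, down) 0.0007
```

move_arm(
  plan=[
    {"x":0.03,"y":0,"z":0.015,"yaw":-0.034,"fingers":0},
    {"x":0.059,"y":0,"z":0.03,"yaw":-0.034,"fingers":0},
    {"x":0.059,"y":0,"z":0.06,"yaw":-0.034,"fingers":0},
    {"x":0.059,"y":0,"z":0.06,"yaw":-0.034,"fingers":0},
  ],
  force=80,
)

```text
time: 8.95
eef_pos: [0.462, -0.3008, 0.1841]
tcp_rot: [0.81, 0.586, -0.001, -0.004]
contact_force: [-0.2, -0.0, -0.8]
opening: 1.001
finger_force: 0.0
```

```bash
python3 - <<'E'
from h import *
go((.464,-.303,.103),-18.3)
E
```

```text
at [ 0.462  -0.3008  0.1841] closing -18.27 tilt [-0.006  0.006 -1.   ] q [-0.76  0.06  1.92 -0.    1.17 -0.44]
shift [-0.0018  0.0032  0.0811] yaw(tool z, down) 0.0006
```

move_arm(
  plan=[
    {"x":0,"y":0,"z":0.03,"yaw":0,"fingers":0},
    {"x":0,"y":0,"z":0.06,"yaw":0,"fingers":0},
    {"x":0,"y":0,"z":0.085,"yaw":0,"fingers":0},
    {"x":0,"y":0,"z":0.085,"yaw":0,"fingers":0},
    {"x":0,"y":0,"z":0.085,"yaw":0,"fingers":0.4},
  ],
)

```text
time: 9.45
eef_pos: [0.4639, -0.3048, 0.1045]
tcp_rot: [0.811, 0.585, 0.0, 0.0]
contact_force: [0.2, -0.0, 1.4]
opening: 0.858
finger_force: 0.0
```

move_arm(
  plan=[
    {"x":0,"y":0,"z":0,"yaw":0,"fingers":0.7},
    {"x":0,"y":0,"z":0,"yaw":0,"fingers":1},
    {"x":0,"y":0,"z":0,"yaw":0,"fingers":1},
    {"x":0,"y":0,"z":0,"yaw":0,"fingers":1},
    {"x":0,"y":0,"z":0,"yaw":0,"fingers":1},
  ],
)

```text
time: 9.95
eef_pos: [0.464, -0.3053, 0.1056]
tcp_rot: [0.811, 0.585, -0.0, 0.001]
contact_force: [-1.8, 0.6, 6.8]
opening: 0.433
finger_force: 80.4
```

```bash
python3 - <<'E'
from h import *
s=ctrl.get_state();print(s['opening'],s['finger_force'],s['contact_force'],s['wrist_torque'])
go((.464,-.303,.103),-18.3)
E
```

```text
0.4325908272573626 80.44888973236084 [-1.80270679  0.5621274   6.81978408] [ 0.12602431  0.37122063 -0.02880092]
at [ 0.464  -0.3053  0.1056] closing -18.43 tilt [ 0.001 -0.002 -1.   ] q [-0.76  0.16  1.97 -0.    1.01 -0.44]
shift [ 0.0022 -0.0008  0.0026] yaw(tool z, down) -0.0023
```

move_arm(
  plan=[
    {"x":0,"y":0,"z":-0.02,"yaw":0,"fingers":1},
    {"x":0,"y":0,"z":-0.055,"yaw":0,"fingers":1},
    {"x":0,"y":0,"z":-0.095,"yaw":0,"fingers":1},
    {"x":0,"y":0,"z":-0.13,"yaw":0,"fingers":1},
    {"x":0.01,"y":0,"z":-0.15,"yaw":0,"fingers":1},
  ],
)

```text
time: 10.45
eef_pos: [0.467, -0.2961, 0.2565]
tcp_rot: [0.812, 0.584, 0.0, 0.002]
contact_force: [0.6, -1.5, -3.5]
opening: 0.435
finger_force: 81.3
```

move_arm(
  plan=[
    {"x":0.035,"y":-0.001,"z":0,"yaw":0,"fingers":1},
    {"x":0.075,"y":-0.002,"z":0,"yaw":0,"fingers":1},
    {"x":0.115,"y":-0.003,"z":0,"yaw":0,"fingers":1},
    {"x":0.155,"y":-0.004,"z":0,"yaw":0,"fingers":1},
    {"x":0.19,"y":-0.005,"z":0,"yaw":0,"fingers":1},
  ],
)

```text
time: 10.95
eef_pos: [0.5216, -0.111, 0.2523]
tcp_rot: [0.811, 0.585, -0.0, -0.001]
contact_force: [0.8, -0.5, -3.8]
opening: 0.434
finger_force: 81.0
```

move_arm(
  plan=[
    {"x":0.04,"y":-0.001,"z":0,"yaw":0,"fingers":1},
    {"x":0.08,"y":-0.002,"z":0,"yaw":0,"fingers":1},
    {"x":0.115,"y":-0.003,"z":0,"yaw":0,"fingers":1},
    {"x":0.135,"y":-0.004,"z":0,"yaw":0,"fingers":1},
    {"x":0.135,"y":-0.004,"z":0,"yaw":0,"fingers":1},
  ],
)

```text
time: 11.45
eef_pos: [0.5605, 0.0189, 0.2522]
tcp_rot: [0.81, 0.586, -0.0, -0.001]
contact_force: [0.5, -1.1, -4.4]
opening: 0.443
finger_force: 81.1
```

```bash
python3 - <<'E'
from h import *
s=ctrl.get_state();print(s['opening'],s['finger_force'],s['contact_force'],s['wrist_torque'])
go((.5755,.059,.22),-18.3)
E
```

```text
0.4425978884556008 81.07264637947083 [ 0.5117202  -1.10809341 -4.42266636] [-0.07443608  0.04378422 -0.00346863]
at [0.5605 0.0189 0.2522] closing -18.24 tilt [-0.002  0.001 -1.   ] q [-0.15  0.02  1.84  0.    1.29  0.17]
shift [0.0428 0.0018 0.0322] yaw(tool z, down) 0.0011
```

move_arm(
  plan=[
    {"x":0.02,"y":0.001,"z":0,"yaw":0,"fingers":1},
    {"x":0.04,"y":0.0018,"z":0.01,"yaw":0,"fingers":1},
    {"x":0.043,"y":0.0018,"z":0.02,"yaw":0,"fingers":1},
    {"x":0.043,"y":0.0018,"z":0.02,"yaw":0,"fingers":1},
    {"x":0.043,"y":0.0018,"z":0.02,"yaw":0,"fingers":1},
  ],
)

```text
time: 11.95
eef_pos: [0.5755, 0.0554, 0.2324]
tcp_rot: [0.812, 0.584, -0.001, -0.0]
contact_force: [-0.5, -1.0, -3.9]
opening: 0.439
finger_force: 81.0
```

```bash
python3 - <<'E'
from h import *
s=ctrl.get_state()
go((.5755,.059,.22),-18.3,s)
snap('scene','s5');snap('side','d5')
g=lambda im:np.clip(255*(im/255.)**0.45,0,255).astype('uint8')
O=[]
for n,f in(('scene','s5'),('side','d5')):
    c=cam(n);u=proj(c,[[.5755,.059,.11]])[0];x,y=int(u[0])-33,int(u[1])-40;print(n,x,y)
    O.append(cv2.resize(g(cv2.imread(f'pics/{f}.png'))[y:y+80,x:x+66],None,fx=6,fy=6,interpolation=cv2.INTER_CUBIC))
cv2.imwrite('pics/p5.png',np.hstack(O))
E
```

```text
at [0.5755 0.0554 0.2324] closing -18.49 tilt [-0.002 -0.001 -1.   ] q [-0.08  0.07  1.82 -0.    1.25  0.24]
shift [ 0.0034 -0.0011  0.0124] yaw(tool z, down) -0.0033
scene 314 130
side 261 132
```

View pics/p5.png

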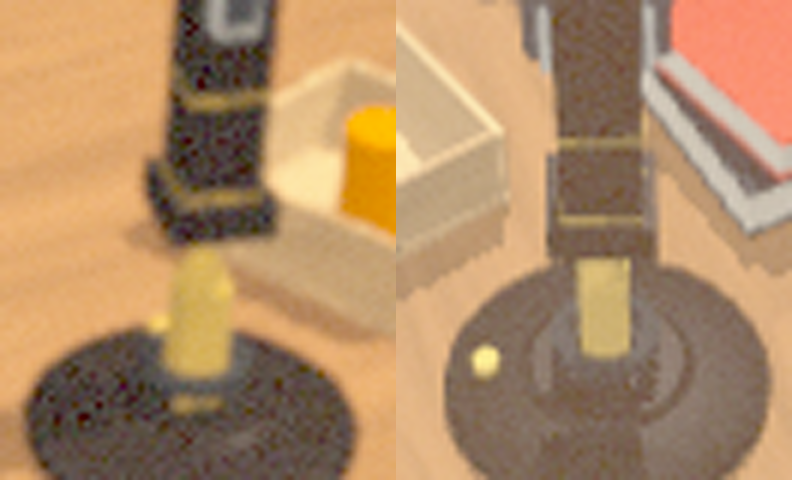

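The column hangs over the spigot in both views, with the flange's front-bottom edge at crop (547,256)–(655,258) on the side view. Checking the offset numerically:

```bash
python3 - <<'E'
from h import *
S=cam('side');C=cam('scene')
fs=lambda p,z:at_z(S,((np.array(p)-[396,0]+.5)/6-.5+[261,132]),z)
fc=lambda p,z:at_z(C,((np.array(p)+.5)/6-.5+[314,130]),z)
xd=np.array([.316,.949,0])
yd=np.array([.949,-.316,0])
z=.127
l,r=fs((547,256),z),fs((655,258),z);print('col side',l,r,np.linalg.norm(r-l),'ctr',(l+r)/2+.026*xd)
n,r=fc((175,242),z),fc((275,233),z);print('scene corners',n,r,np.linalg.norm(r-n),np.degrees(np.arctan2(*(r-n)[[1,0]])), 'ctr from near edge',(n+r)/2-.026*yd)
l,r=fs((578,354),.048),fs((631,357),.048);print('spigot side',l,r,np.linalg.norm(r-l),'ctr',(l+r)/2+.012*xd)
print('nose scene',fc((203,256),.104))
E
```

```text
col side [0.54422535 0.04642061 0.127     ] [0.59153973 0.02773919 0.127     ] 0.05086891880843813 ctr [0.57609854 0.0617539  0.127     ]
scene corners [0.58698211 0.032171   0.127     ] [0.60390502 0.07730933 0.127     ] 0.0482063717632687 69.44837246882682 ctr from near edge [0.57076956 0.06295616 0.127     ]
spigot side [0.55694033 0.04762689 0.048     ] [0.58116835 0.03666088 0.048     ] 0.026594173487542398 ctr [0.57284634 0.05353189 0.048     ]
nose scene [0.57441569 0.05897744 0.104     ]
```

move_arm(
  plan=[
    {"x":0,"y":0,"z":0,"yaw":0,"fingers":1},
    {"x":0,"y":0,"z":0,"yaw":0,"fingers":1},
  ],
)

```text
time: 12.25
eef_pos: [0.5764, 0.0559, 0.2339]
tcp_rot: [0.812, 0.584, 0.0, 0.0]
contact_force: [-0.2, -0.7, -3.4]
opening: 0.435
finger_force: 81.0
```

```bash
python3 - <<'E'
from h import *
s=ctrl.get_state();print(s['contact_force'])
go((.575,.0575,.203),-18.2,s)
E
```

```text
[-0.24048464 -0.66168419 -3.39954903]
at [0.5764 0.0559 0.2339] closing -18.49 tilt [ 0.001 -0.    -1.   ] q [-0.08  0.07  1.82 -0.    1.25  0.24]
shift [ 0.0011 -0.0018  0.0309] yaw(tool z, down) -0.005
```

move_arm(
  plan=[
    {"x":0.001,"y":-0.0018,"z":0.01,"yaw":-0.005,"fingers":1},
    {"x":0.001,"y":-0.0018,"z":0.018,"yaw":-0.005,"fingers":1},
    {"x":0.001,"y":-0.0018,"z":0.025,"yaw":-0.005,"fingers":1},
    {"x":0.001,"y":-0.0018,"z":0.031,"yaw":-0.005,"fingers":1},
    {"x":0.001,"y":-0.0018,"z":0.031,"yaw":-0.005,"fingers":1},
  ],
)

```text
time: 12.75
eef_pos: [0.5739, 0.058, 0.2005]
tcp_rot: [0.81, 0.587, -0.001, -0.001]
contact_force: [-0.0, -0.4, -3.7]
opening: 0.439
finger_force: 81.1
```

move_arm(
  plan=[
    {"x":0,"y":0,"z":0,"yaw":0,"fingers":1},
  ],
)

```text
time: 12.85
eef_pos: [0.5748, 0.058, 0.2021]
tcp_rot: [0.81, 0.587, -0.0, -0.0]
contact_force: [-0.9, 0.7, -4.4]
opening: 0.436
finger_force: 81.1
```

```bash
python3 - <<'E'
from h import *
s=ctrl.get_state();print(s['contact_force'],s['wrist_torque'])
go((.575,.0575,.203),-18.2,s)
E
```

```text
[-0.88507396  0.73297257 -4.36084427] [ 0.0325967   0.06122379 -0.00942205]
at [0.5748 0.058  0.2021] closing -18.16 tilt [-0.  0. -1.] q [-0.08  0.1   1.85 -0.    1.19  0.24]
shift [-0.0004  0.0004 -0.0009] yaw(tool z, down) 0.0007
```

No side contact, with the nose inside the bore. Now I descend slowly past the shoulder, in 4 mm steps.

move_arm(
  plan=[
    {"x":0,"y":0,"z":0.004,"yaw":0,"fingers":1},
    {"x":0,"y":0,"z":0.008,"yaw":0,"fingers":1},
    {"x":0,"y":0,"z":0.011,"yaw":0,"fingers":1},
    {"x":0,"y":0,"z":0.014,"yaw":0,"fingers":1},
    {"x":0,"y":0,"z":0.014,"yaw":0,"fingers":1},
  ],
)

```text
time: 13.35
eef_pos: [0.5759, 0.058, 0.1948]
tcp_rot: [0.81, 0.587, 0.001, 0.001]
contact_force: [-7.4, 0.8, 17.5]
opening: 0.436
finger_force: 83.7
```

```bash
python3 - <<'E'
from h import *
s=ctrl.get_state();print(s['contact_force'],s['wrist_torque'])
go((.575,.0575,.188),-18.2,s)
E
```

```text
[-7.39382672  0.76312633 17.48653201] [-0.02658491  1.95455471 -0.15017233]
at [0.5759 0.058  0.1948] closing -18.15 tilt [ 0.002 -0.    -1.   ] q [-0.07  0.11  1.85 -0.    1.18  0.24]
shift [-0.0008 -0.0007  0.0068] yaw(tool z, down) 0.0008
```

It's sitting on the shoulder, and the spigot pushes the column toward -x. I ease up, shift about 1.5 mm toward -x and try again.

move_arm(
  plan=[
    {"x":0,"y":0,"z":-0.009,"yaw":0,"fingers":1},
    {"x":-0.0005,"y":-0.0015,"z":-0.009,"yaw":0,"fingers":1},
    {"x":-0.0005,"y":-0.0015,"z":-0.004,"yaw":0,"fingers":1},
    {"x":-0.0005,"y":-0.0015,"z":-0.001,"yaw":0,"fingers":1},
    {"x":-0.0005,"y":-0.0015,"z":-0.001,"yaw":0,"fingers":1},
  ],
)

```text
time: 13.85
eef_pos: [0.5744, 0.0582, 0.1947]
tcp_rot: [0.81, 0.587, 0.001, 0.001]
contact_force: [-5.5, 1.3, 17.3]
opening: 0.438
finger_force: 83.7
```

```bash
python3 - <<'E'
from h import *
s=ctrl.get_state();print(s['contact_force'],s['wrist_torque'])
go((.575,.0575,.188),-18.2,s)
E
```

```text
[-5.48969133  1.33261859 17.32493955] [ 0.08638118  1.673421   -0.10207094]
at [0.5744 0.0582 0.1947] closing -18.17 tilt [ 0.002  0.    -1.   ] q [-0.07  0.1   1.86  0.    1.18  0.24]
shift [-0.0005  0.0007  0.0067] yaw(tool z, down) 0.0005
```

Combining the earlier measurements, the column sits 2–5 mm toward tool +x of the TCP, so I search in tool -x.

move_arm(
  plan=[
    {"x":0,"y":0,"z":-0.008,"yaw":0,"fingers":1},
    {"x":-0.002,"y":0,"z":-0.008,"yaw":0,"fingers":1},
    {"x":-0.002,"y":0,"z":-0.004,"yaw":0,"fingers":1},
    {"x":-0.002,"y":0,"z":0,"yaw":0,"fingers":1},
    {"x":-0.002,"y":0,"z":0,"yaw":0,"fingers":1},
  ],
)

```text
time: 14.35
eef_pos: [0.5732, 0.0557, 0.1884]
tcp_rot: [0.81, 0.587, 0.001, 0.001]
contact_force: [3.1, -0.3, -2.8]
opening: 0.436
finger_force: 81.4
```

```bash
cat > st.py <<'E'
from h import *
s=ctrl.get_state();M=R.from_quat(s['tcp_rot']).as_matrix()
print('F tool',(M.T@s['contact_force']).round(2),'T tool',(M.T@s['wrist_torque']).round(2))
go((.5745,.058,.188),-18.2,s)
E
python3 st.py
```

```text
F tool [0.71 3.03 2.79] T tool [-0.78  0.06  0.03]
at [0.5732 0.0557 0.1884] closing -18.17 tilt [ 0.002 -0.    -1.   ] q [-0.08  0.11  1.87 -0.    1.17  0.24]
shift [0.0026 0.0005 0.0004] yaw(tool z, down) 0.0005
```

It slipped past the shoulder. I continue down to just above the bush.

move_arm(
  plan=[
    {"x":0,"y":0.001,"z":0.004,"yaw":0,"fingers":1},
    {"x":0,"y":0.001,"z":0.011,"yaw":0,"fingers":1},
    {"x":0,"y":0.001,"z":0.018,"yaw":0,"fingers":1},
    {"x":0,"y":0.001,"z":0.025,"yaw":0,"fingers":1},
    {"x":0,"y":0.001,"z":0.03,"yaw":0,"fingers":1},
  ],
  force=100,
)

```text
time: 14.85
eef_pos: [0.5735, 0.0556, 0.1582]
tcp_rot: [0.81, 0.587, -0.0, -0.0]
contact_force: [2.5, -0.9, -3.1]
opening: 0.432
finger_force: 100.8
```

```bash
python3 st.py
```

```text
F tool [-0.02  2.67  3.11] T tool [-0.61  0.04  0.01]
at [0.5735 0.0556 0.1582] closing -18.16 tilt [-0. -0. -1.] q [-0.08  0.14  1.89 -0.    1.11  0.24]
shift [ 0.0026  0.0002 -0.0298] yaw(tool z, down) 0.0006
```

move_arm(
  plan=[
    {"x":0,"y":0.001,"z":0.005,"yaw":0,"fingers":1},
    {"x":0,"y":0.001,"z":0.01,"yaw":0,"fingers":1},
    {"x":0,"y":0.001,"z":0.015,"yaw":0,"fingers":1},
    {"x":0,"y":0.001,"z":0.02,"yaw":0,"fingers":1},
    {"x":0,"y":0.001,"z":0.022,"yaw":0,"fingers":1},
  ],
)

```text
time: 15.35
eef_pos: [0.5741, 0.0557, 0.1394]
tcp_rot: [0.81, 0.587, -0.001, -0.001]
contact_force: [-4.9, -0.4, 13.0]
opening: 0.429
finger_force: 102.2
```

```bash
python3 st.py
```

```text
F tool [ -1.94  -4.5  -13.03] T tool [ 0.91 -0.33  0.01]
at [0.5741 0.0557 0.1394] closing -18.14 tilt [-0.002  0.    -1.   ] q [-0.08  0.17  1.9   0.    1.08  0.24]
shift [ 0.0023 -0.0005 -0.0486] yaw(tool z, down) 0.001
```

move_arm(
  plan=[
    {"x":0,"y":0,"z":0.002,"yaw":0,"fingers":1},
    {"x":0,"y":0,"z":0.004,"yaw":0,"fingers":1},
    {"x":0,"y":0,"z":0.006,"yaw":0,"fingers":1},
    {"x":0,"y":0,"z":0.006,"yaw":0,"fingers":1},
    {"x":0,"y":0,"z":0.006,"yaw":0,"fingers":1},
  ],
)

```text
time: 15.85
eef_pos: [0.5746, 0.0558, 0.1393]
tcp_rot: [0.81, 0.587, -0.001, -0.001]
contact_force: [-13.1, 0.1, 29.0]
opening: 0.438
finger_force: 104.5
```

```bash
python3 st.py
```

```text
F tool [ -3.98 -12.54 -28.95] T tool [ 2.94 -0.82  0.05]
at [0.5746 0.0558 0.1393] closing -18.11 tilt [-0.003  0.    -1.   ] q [-0.08  0.17  1.89 -0.    1.08  0.24]
shift [ 0.002  -0.001  -0.0487] yaw(tool z, down) 0.0016
```

Hard stop reached: z didn't change while the force doubled, and the underside is at about 34 mm. Now I unload, open the gripper and retreat.

move_arm(
  plan=[
    {"x":0,"y":0,"z":-0.004,"yaw":0,"fingers":1},
    {"x":0,"y":0,"z":-0.008,"yaw":0,"fingers":1},
    {"x":0,"y":0,"z":-0.008,"yaw":0,"fingers":0},
    {"x":0,"y":0,"z":-0.008,"yaw":0,"fingers":0},
    {"x":0,"y":0,"z":-0.008,"yaw":0,"fingers":0},
  ],
)

```text
time: 16.35
eef_pos: [0.5744, 0.0554, 0.1389]
tcp_rot: [0.81, 0.587, -0.0, -0.0]
contact_force: [0.1, -0.2, 0.2]
opening: 0.919
finger_force: 0.0
```

move_arm(
  plan=[
    {"x":0,"y":0,"z":0,"yaw":0,"fingers":0},
    {"x":0,"y":0,"z":-0.02,"yaw":0,"fingers":0},
    {"x":0,"y":0,"z":-0.05,"yaw":0,"fingers":0},
    {"x":0,"y":0,"z":-0.09,"yaw":0,"fingers":0},
    {"x":0,"y":0,"z":-0.13,"yaw":0,"fingers":0},
  ],
)

```text
time: 16.85
eef_pos: [0.5741, 0.0554, 0.2698]
tcp_rot: [0.81, 0.587, -0.001, -0.001]
contact_force: [0.4, 0.5, -0.3]
opening: 1.0
finger_force: 0.0
```

move_arm(
  plan=[
    {"x":-0.04,"y":0,"z":0,"yaw":0,"fingers":0},
    {"x":-0.08,"y":0,"z":0,"yaw":0,"fingers":0},
    {"x":-0.12,"y":0,"z":0,"yaw":0,"fingers":0},
    {"x":-0.12,"y":0,"z":0,"yaw":0,"fingers":0},
    {"x":-0.12,"y":0,"z":0,"yaw":0,"fingers":0},
  ],
)

```text
time: 17.35
eef_pos: [0.5369, -0.0593, 0.2692]
tcp_rot: [0.81, 0.586, 0.0, -0.0]
contact_force: [0.4, 0.5, 0.0]
opening: 1.003
finger_force: 0.0
```

```bash
python3 - <<'E'
from h import *
s=ctrl.get_state();print(s['eef_pos'],s['contact_force'],s['opening'])
snap('scene','s6');snap('side','d6')
g=lambda im:np.clip(255*(im/255.)**0.45,0,255).astype('uint8')
O=[]
M=R.from_euler('z',-18.2,degrees=True).as_matrix()
for n,f in(('scene','s6'),('side','d6')):
    c=cam(n);im=g(cv2.imread(f'pics/{f}.png'));u=proj(c,[[.5745,.059,.11]])[0];x,y=int(u[0])-44,int(u[1])-50
    P=np.array([[a*.019,b*.019,.184] for a,b in((1,1),(1,-1),(-1,-1),(-1,1))])@M.T+[.5745,.059,0]
    Q=np.array([[a*.026,b*.026,.034] for a,b in((1,1),(1,-1),(-1,-1),(-1,1))])@M.T+[.5745,.059,0]
    im=cv2.resize(im[y:y+100,x:x+100],None,fx=4,fy=4,interpolation=cv2.INTER_CUBIC)
    for q in proj(c,np.r_[P,Q]): cv2.circle(im,tuple(int(v) for v in (q-[x,y])*4),2,(0,0,255),-1)
    O.append(im)
cv2.imwrite('pics/p6.png',np.hstack(O))
E
```

```text
[ 0.53692873 -0.0592871   0.2691945 ] [0.35734777 0.54721251 0.04851618] 1.003212084465681
```

View pics/p6.png

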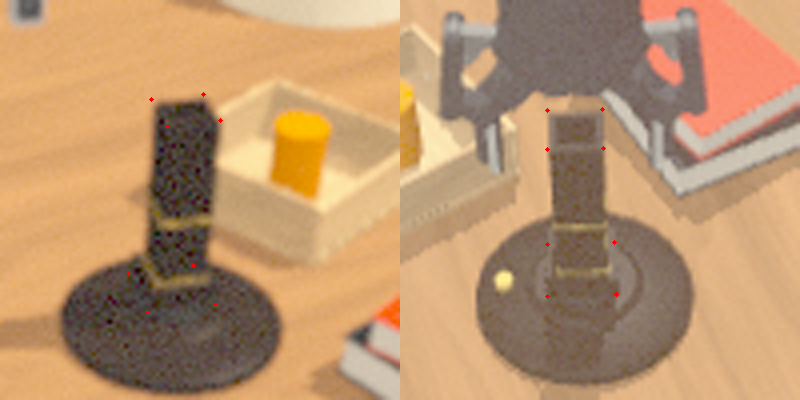

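The final picture shows the column upright on the foot, with its top and base within about 2 px of the marks I projected for the fully home position. The cap is in the tray and the gripper is clear, so I hand in.

```bash
python3 -c "
from plant import ctrl
print(ctrl.sign_off())"
```

```text
the job is handed in; nothing more can be done
None
```

I put the cap in the tray, pushed the column home on the spigot against the bush's hard stop, released it and handed the job in after about 17 s on the robot's clock; sign-off returned no verdict.

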